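# Open the filter lid of the bench dust unit

### The job

The filter of the dust unit on the bench is due for a change. Press its snap tab fully in, then push the released lid along its rails, off its seat and completely out from under the retaining lips, so that it lies flat on the unit's rear deck. Slide the lid only, do not lift it, and leave the other things on the bench where they are.

Things in the scene. Friction and masses are not known exactly. Their poses are not given: they have to be found in the camera images.
- unit: Dust-filter unit: grey steel box fixed to the bench, 250 mm long (x), 120 mm wide (y), deck 70 mm high. Origin: centre of its underside. x points from its front end (lid) to its rear end (empty deck, hose spigot), the way the lid slides off; z up. Side rails (inner faces y = +-48 mm, tops 86.5 mm high) run its whole length. A 5 mm high stop bar crosses the deck behind the lid at x = -120 mm
- lips_end (a point): Point on the deck, mid-width, where the seat ends (x = -15 mm of the unit, 70 mm high). In front of it (to x = -119 mm) two steel lips on the rails, inner edges at y = +-40 mm, tops 90.5 mm high, hold the lid down over the filter opening. The lid is off its seat when all of it is past this point. Axes as the unit's
- end_stop (a point): Point on the deck at the foot of the 14 mm high end stop of the rear deck, x = +120 mm of the unit; it stops the 100 mm long lid. Axes as the unit's
- lid: Filter lid: loose aluminium plate, about 0.25 kg, 100 mm long (x), 92 mm wide (y), top 14 mm above its underside, on two 4 mm high runners. A raised bar, 10 mm (x) by 50 mm (y), top 36 mm above the underside, is flush with its front edge. Origin: centre of its underside; axes as the unit's. Seated, its origin is at about x = -65 mm of the unit; at the end stop, +70 mm. Slides with 1 to 4 N
- lid_push (a point): Middle of the front face of the lid's raised bar (the face that looks away from the tab), 26 mm above the lid's underside, 96 mm above the bench; pushing here along the unit's +x slides the lid. Axes as the lid's
- tab_pad (a point): Centre of the top of the black snap tab, a pad 44 mm (x) by 34 mm (y), 10 mm proud of the deck, 1 to 3 mm past the lid's rear edge, in its way. The lid's plate top is 4 mm higher than the tab's. Centre at x = +10 mm, y = 0 of the unit, 80 mm above the bench when out. Axes as the unit's
- tab (a joint): How far the snap tab is pressed straight down into the deck: 0 out (blocks the lid), 0.010 m fully in, flush with the deck. Takes about 5 N, has no return spring and stays where it is left; the lid passes over it from about 0.007 m
- cassette: Bystander, to be left alone: the spare filter cassette, a loose cardboard block 78 x 58 x 26 mm lying flat beside the unit; origin under its centre
- discs: Bystander, to be left alone: a loose flat stack of abrasive discs, 116 mm across, 20 mm high, beside the unit; origin under its centre
- pot: Bystander, to be left alone: a small open steel pot, 48 mm across, 55 mm high, near the front end of the unit; origin under its centre
- wrench: Bystander, to be left alone: a loose wrench 190 mm long lying on the bench at the side; origin near its middle
- oil: Bystander, to be left alone: a steel oil bottle 54 mm across, 130 mm high, at the side; origin under its centre
- grinder: Bystander, to be left alone: an angle grinder about 265 mm long, 70 mm high, lying on the bench at the side; origin under its middle
- offcut: Bystander, to be left alone: a flat steel bar offcut 110 x 45 x 20 mm lying at the side; origin under its centre
Not all that is in view belongs to the job. What is meant by the lid is not purple or yellow, and is the larger of those in its own colour.

How it is judged (in metres and radians):
On the way, in this order (a step that is already met when the one before it is completed fails the run):
1. the snap tab is pressed in while the lid is still on its seat (value of joint tab above 0.0065 m and x of lid in the frame of unit below -0.055 m), for 0.1 s.
2. the lid is pushed out from under the lips (x of lid in the frame of unit above 0.032 m), for 0.1 s.
At the end, for the whole second after the job is handed in: The tab is still in (over 5.5 mm) and the lid rests flat (within 3 degrees, underside within 4 mm below or 3 mm above deck height) between the rails on the rear deck, its origin 32 to 76 mm past the unit's origin along the slide, at rest; no bystander has moved more than 25 mm (x of lid in the frame of unit between 0.032 and 0.076 m and y of lid in the frame of unit between -0.01 and 0.01 m and z of lid in the frame of unit between 0.066 and 0.073 m and angle between lid's own z axis and vertical below 0.06 rad and linear speed of lid below 0.01 m/s and value of joint tab above 0.0055 m and not (distance of any of cassette, discs, pot, wrench, oil, grinder, offcut from where it was at the start of the episode above 0.025 m)); the robot touches nothing.
It fails at once if the lid is lifted off the unit (more than 10 mm above the deck, or tipped over 0.2 rad) (z of lid in the frame of unit above 0.08 m or angle between lid's own z axis and vertical above 0.2 rad).
It fails at once if a bystander is moved more than 25 mm (distance of any of cassette, discs, pot, wrench, oil, grinder, offcut from where it was at the start of the episode above 0.025 m).
It also fails if it takes over 38 s, if anything falls off the work surface, if the arm or the gripper's body presses on something with over 40 N, if the wrist force passes 120 N, or if a joint passes its speed limit or range.

### The arm

A 6-joint arm with a two-finger parallel gripper is mounted at the origin on the work surface. World frame = base frame: x ahead of the robot, y to its left, z up, the work surface at z = 0. Lengths are in mm, angles in rad, forces in N, time in s.
With the tool pointing down it reaches from about 275 to 1000 mm from the base axis. Payload 8.4 kg.
Tool frame: the origin (TCP) lies midway between the tips of the shut fingers; the grasp point (between the pads) lies 19 mm behind it; z points along the fingers, y is the line along which they close (so a half turn about z gives the same grasp; the last joint's range is limited). The gripper opens to 85 mm and grips with 20 to 120 N. Pads are 22 mm wide; open, the fingers measure 114 mm over their backs; the gripper's body (76 mm by 85 mm) begins 54 mm behind the grasp point. The pads swing forward as they close: fully open they stand 13 mm farther back than shut.
Start: joints at [-1.22, 0.353, 1.633, -0, 1.155, -0.002], TCP at [215.953, -586.509, 231.281] pointing down, gripper open.
Joint ranges: [-2.63, 2.63], [-0.92, 2.1], [0.06, 2.66], [-1.3, 4.44], [0, 2.69], [-3.02, 3.02]. Speed limits (rad/s): [2.22, 2.22, 2.79, 3.14, 3.14, 3.14].

### API

Orientations are given as [roll, pitch, yaw] about the fixed x, y, z axes, in that order (R = Rz(yaw) Ry(pitch) Rx(roll)).
In Python, from rig import r, imaging gives the robot as it stands. The module is installed in compiled form; this text tells all that it offers.
- The arm moves only by the tool arm_command, never from a script. Its argument "deltas" is a list of rows, each an object of numbers: "hand": the finger opening in mm, from 0 to 85.4; "tx", "ty", "tz": the shift along the tool's x, y, z in mm; "wx", "wy", "wz": the turn, a rotation vector about the tool's x, y, z in rad. A call has 1 to 8 rows; each row shifts and turns the commanded pose from where the row before left it, along the tool's axes as they then stand; what a row does not reach is not made up. A row lasts 1/8 s, in which the tool goes at most 62.5 mm and 10.7 degrees, less where a joint would pass 70% of its speed; a pose out of reach is approached as far as the arm can. A call with a gripper value outside its range is refused whole. The fingers move at their own pace and stop on an object; "squeeze" is the grip in N (left out, the last holds). Time passes only in rows, so rows that do not move let the fingers close. It gives the time, the measured TCP pose, the force, the opening and the grip force at its end, in the units of the state.
- r.sense(): the state, without advancing time (a new reading comes with each control period).
- imaging.grab_frame(name): name is "scene" or "top" or "wrist"; returns a dict with "image" (384x512x3 uint8, red, green, blue), "mtx" (3x3 intrinsics, pixels), "world_to_cam" (4x4, takes a point from world to camera coordinates). Camera axes: x right, y up, looking along -z (the intrinsics and any distortion apply to the point x, -y, -z); pixel columns grow to the right and rows downward; lengths in mm; the calibration is good to about 2 mm. A picture is of the moment at which its call begins. There is no depth.
- r.sign_off(): hands the job in; it is judged then, once.
The state is a dict: "clock": time; "qpos": joint angles; "qvel": joint speeds; "joint_efforts": joint torques, N m; "eef_pos": TCP position; "tcp_rot": TCP orientation; "contact_force": force on the tool from outside, world axes, zero at the start; "wrist_torque": the same for the moment, N m; "opening": opening from 0.0 (shut) to 1.0 (fully open); "grasp_force": force on a finger pad.
Only numpy, scipy, OpenCV 4.12 (cv2) and the standard library are available. Lean on these libraries where they do the work, as an engineer would, in place of code of your own. Each camera call takes 0.05 s, during which the arm holds its last target. There are 200 camera calls.

## Working session

There is one attempt and no reset: what is moved stays moved. The work goes in short steps, Python scripts to look and compute and a tool call to move; the robot and the scene stay as the last step left them, time stands still between calls to the robot, and variables do not carry over. Pictures are saved under pics/ and viewed, at most 10 in all, crops included, and the job is handed in when it is done.

Besides the shell and the picture viewer there is one more tool, called after "Call:" by a JSON object that holds its "name" and its "arguments". arm_command: Moves the arm, as the interface text tells. Its arguments: {"type":"object","properties":{"deltas":{"type":"array"},"squeeze":{"type":"number"}},"required":["deltas"]}

```bash
mkdir -p pics
cat > h.py <<'E'
import numpy as np,cv2,pickle
def grab(n,f):
    from rig import r,imaging
    d=imaging.grab_frame(n); cv2.imwrite(f'pics/{f}.png',d['image'][:,:,::-1]); pickle.dump(d,open(f'pics/{f}.pkl','wb')); return d
def load(f): return pickle.load(open(f'pics/{f}.pkl','rb'))
def ray(d,u,v):
    K=np.array(d['mtx']);T=np.array(d['world_to_cam']);p=np.linalg.solve(K,[u,v,1]);c=np.array([p[0],-p[1],-1])
    return -T[:3,:3].T@T[:3,3],T[:3,:3].T@c
def atz(d,u,v,z):
    o,k=ray(d,u,v);return o+k*(z-o[2])/k[2]
def tri(*obs):
    A=np.zeros((3,3));b=np.zeros(3)
    for d,u,v in obs:
        o,k=ray(d,u,v);k=k/np.linalg.norm(k);P=np.eye(3)-np.outer(k,k);A+=P;b+=P@o
    return np.linalg.solve(A,b)
def proj(d,p):
    T=np.array(d['world_to_cam']);c=T[:3,:3]@p+T[:3,3];q=np.array(d['mtx'])@[c[0],-c[1],-c[2]];return q[:2]/q[2]
E
python3 - <<'E'
from h import *
from rig import r
a=grab('top','t0');b=grab('scene','s0')
im=np.hstack([a['image'],b['image']])[:,:,::-1]
cv2.imwrite('pics/both_t.png',cv2.resize(a['image'][:,:,::-1],(800,600),interpolation=cv2.INTER_CUBIC))
cv2.imwrite('pics/both_s.png',cv2.resize(b['image'][:,:,::-1],(800,600),interpolation=cv2.INTER_CUBIC))
print(r.sense(),a.keys())
E
```

```text
{'clock': 0.1, 'qpos': array([-1.22039716e+00,  3.53600860e-01,  1.63405299e+00, -1.39722854e-05,
        1.15525473e+00, -2.42757045e-03]), 'qvel': array([ 3.81068902e-05, -9.61320262e-04, -2.69982607e-03,  1.18855195e-04,
        1.00153066e-03,  2.65260918e-04]), 'joint_efforts': array([-9.29898706e-04, -6.06364775e+01, -3.42816532e+01, -2.28132376e-05,
        4.09790766e-03, -1.13457855e-05]), 'eef_pos': array([ 215.79732844, -586.09065066,  230.62595344]), 'tcp_rot': array([-3.14027670e+00,  9.58123714e-06,  3.52832396e-01]), 'contact_force': array([0.62954211, 0.28094195, 0.18567203]), 'wrist_torque': array([ 0.00041773, -0.03312892, -0.01395112]), 'grasp_force': 0.0, 'opening': 0.9993322498531854} dict_keys(['image', 'mtx', 'world_to_cam'])
```

View pics/both_t.png

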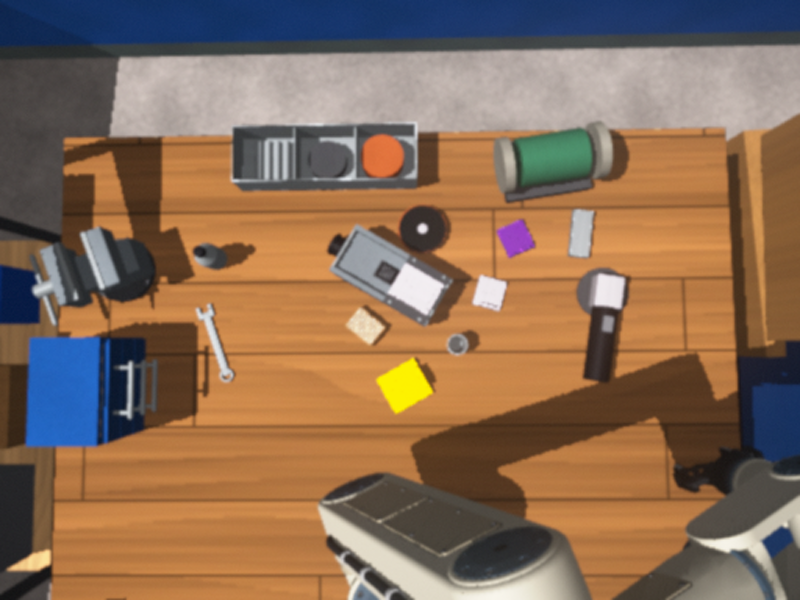

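View pics/both_s.png

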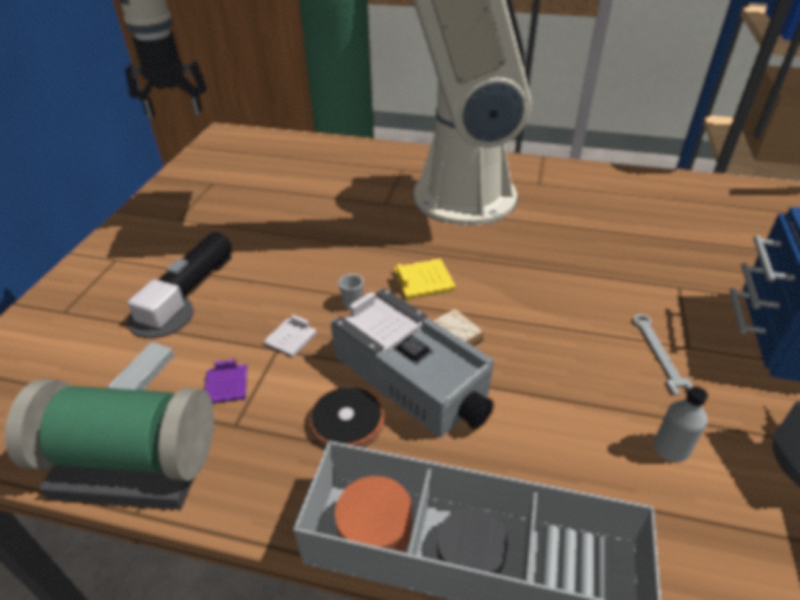

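The candidates are plates in the top view (800x600 pixels):
- White plate on the unit at (418,290).
- Smaller white plate at (490,292).
- Purple plate at (516,238).
- Yellow plate at (405,385).

The white plate on the unit fits: it is not purple or yellow, and it is the larger of the two white ones. I'll confirm it in an enlarged crop. In the scene view it is at (380,322), with the tab at (412,347) and the spigot at (476,407).

Run:
```python
from h import *
a=load('t0');b=load('s0')
A=a['image'][135:235,200:333,::-1];B=b['image'][180:280,200:333,::-1]
o=np.vstack([cv2.resize(A,None,fx=6,fy=6,interpolation=cv2.INTER_CUBIC)])
cv2.imwrite('pics/c1.png',o);cv2.imwrite('pics/c2.png',cv2.resize(B,None,fx=6,fy=6,interpolation=cv2.INTER_CUBIC))
```

```text
(no output)
```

View pics/c1.png

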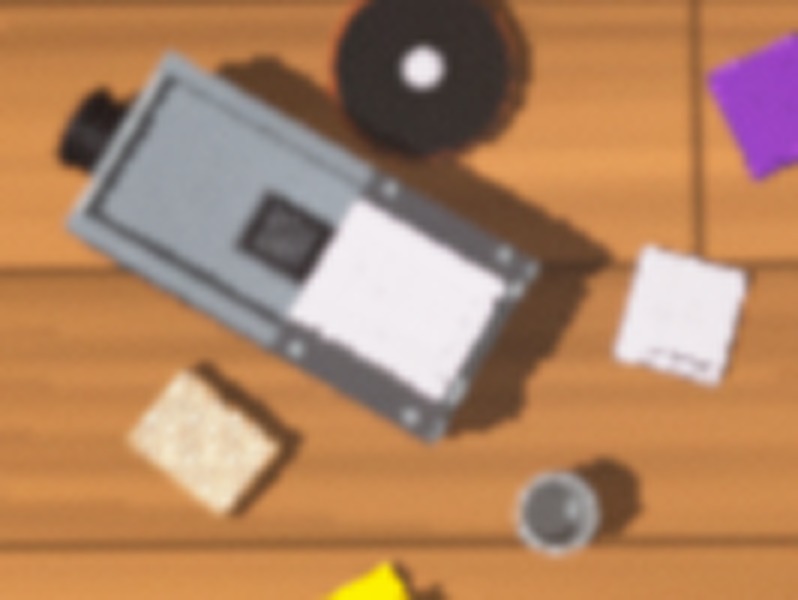

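View pics/c2.png

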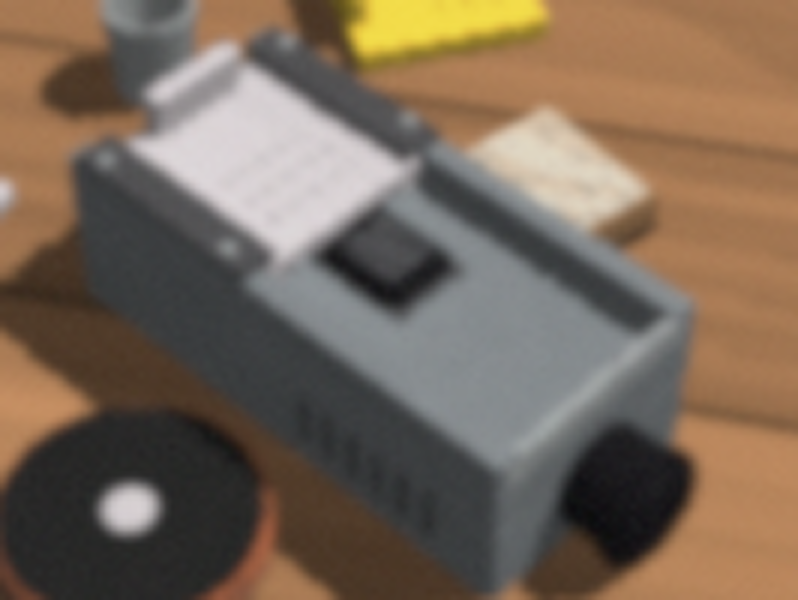

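The crop confirms it: the white plate with the raised bar, under the dark lips, is the lid. In top crop pixels the tab is at (289,235). The unit's rail corners are at (172,52), (70,222), (538,265) and (432,440). In scene crop pixels the tab is at (390,250) and the matching corners are (492,470), (690,305), (75,155) and (265,32).

Run:
```python
from h import *
a=load('t0');b=load('s0')
c=lambda u,v,x,y:((u+.5)/6-.5+x,(v+.5)/6-.5+y)
P={'tab':((289,235),(390,250)),'rearDisc':((172,52),(492,470)),'rearCas':((70,222),(690,305)),'frDisc':((538,265),(75,155)),'frCas':((432,440),(265,32))}
R={}
for n,(p,q) in P.items():
    R[n]=tri((a,*c(*p,200,135)),(b,*c(*q,200,180)));print(n,R[n].round(1),atz(a,*c(*p,200,135),80 if n=='tab' else 86.5).round(1),atz(b,*c(*q,200,180),80 if n=='tab' else 86.5).round(1))
ax=R['rearDisc']+R['rearCas']-R['frDisc']-R['frCas'];print('yaw',np.arctan2(ax[1],ax[0]),np.linalg.norm(ax)/2)
m=sum(R[k] for k in list(R)[1:])/4;y=np.arctan2(ax[1],ax[0]);print('centre',m,'tab est',m[:2]+10*np.array([np.cos(y),np.sin(y)]))
for x in(-145,-120):print('bar',x,m[:2]+x*np.array([np.cos(y),np.sin(y)]))
print(atz(a,*c(559,512,200,135),55),'pot')
```

```text
tab [599.5   8.7  79.1] [599.6   7.5  80. ] [600.   10.1  80. ]
rearDisc [707.6  74.6  84. ] [707.   75.   86.5] [709.7  74.4  86.5]
rearCas [607.8 135.5  85. ] [607.7 134.7  86.5] [609.1 136.1  86.5]
frDisc [ 579.9 -135.8   85.1] [ 580.1 -136.6   86.5] [ 581.  -134.3   86.5]
frCas [479.7 -75.4  83.7] [479.4 -74.3  86.5] [483.1 -75.5  86.5]
yaw 1.0252497053177119 246.46359495543138
centre [ 5.93749190e+02 -2.84591470e-01  8.44758655e+01] tab est [598.93804458   8.26384638]
bar -145 [ 518.51080076 -124.23694023]
bar -120 [ 531.48293686 -102.86584562]
[ 437.2310951  -149.51384381   55.        ] pot
```

Call:
{"name": "arm_command", "arguments": {"deltas": [{"wz": -0.168, "hand": 0}, {"wz": -0.168}, {"wz": -0.168}, {"wz": -0.168}, {"tx": 55}, {"tx": 55}, {"tx": 55}, {"tx": 55}], "squeeze": 40}}

```text
schema error: expected keys hand, tx, ty, tz, wx, wy, wz
```

Call:
{"name": "arm_command", "arguments": {"deltas": [{"tx": 55, "ty": 3}, {"tx": 55, "ty": 3}, {"tx": 55, "ty": 3}, {"tx": 55, "ty": 3}, {"tx": 55, "ty": 3}, {"tx": 55, "ty": 3}, {"tx": 40, "ty": 1}, {}]}}

```text
schema error: expected keys hand, tx, ty, tz, wx, wy, wz
```

All keys are needed in every row.

Call:
{"name": "arm_command", "arguments": {"deltas": [{"hand": 0, "tx": 0, "ty": 0, "tz": 0, "wx": 0, "wy": 0, "wz": -0.168}, {"hand": 0, "tx": 0, "ty": 0, "tz": 0, "wx": 0, "wy": 0, "wz": -0.168}, {"hand": 0, "tx": 0, "ty": 0, "tz": 0, "wx": 0, "wy": 0, "wz": -0.168}, {"hand": 0, "tx": 0, "ty": 0, "tz": 0, "wx": 0, "wy": 0, "wz": -0.168}, {"hand": 0, "tx": 50, "ty": 0, "tz": 0, "wx": 0, "wy": 0, "wz": 0}, {"hand": 0, "tx": 50, "ty": 0, "tz": 0, "wx": 0, "wy": 0, "wz": 0}, {"hand": 0, "tx": 50, "ty": 0, "tz": 0, "wx": 0, "wy": 0, "wz": 0}, {"hand": 0, "tx": 50, "ty": 0, "tz": 0, "wx": 0, "wy": 0, "wz": 0}], "squeeze": 40}}

```text
clock: 1.1
eef_pos: [320.3, -414.0, 231.0]
tcp_rot: [-3.141, -0.0, 1.024]
contact_force: [0.5, 0.2, 0.1]
opening: 0.004
grasp_force: 0.0
```

Call:
{"name": "arm_command", "arguments": {"deltas": [{"hand": 0, "tx": 55, "ty": 2.5, "tz": 0, "wx": 0, "wy": 0, "wz": 0}, {"hand": 0, "tx": 55, "ty": 2.5, "tz": 0, "wx": 0, "wy": 0, "wz": 0}, {"hand": 0, "tx": 55, "ty": 2.5, "tz": 0, "wx": 0, "wy": 0, "wz": 0}, {"hand": 0, "tx": 55, "ty": 2.5, "tz": 0, "wx": 0, "wy": 0, "wz": 0}, {"hand": 0, "tx": 55, "ty": 2.5, "tz": 0, "wx": 0, "wy": 0, "wz": 0}, {"hand": 0, "tx": 55, "ty": 2.5, "tz": 0, "wx": 0, "wy": 0, "wz": 0}, {"hand": 0, "tx": 55, "ty": 2.5, "tz": 0, "wx": 0, "wy": 0, "wz": 0}, {"hand": 0, "tx": 55, "ty": 2.5, "tz": 0, "wx": 0, "wy": 0, "wz": 0}]}}

```text
clock: 2.1
eef_pos: [566.0, -48.2, 231.1]
tcp_rot: [-3.141, 0.0, 1.025]
contact_force: [0.6, -0.3, 0.6]
opening: -0.001
grasp_force: 0.0
```

Call:
{"name": "arm_command", "arguments": {"deltas": [{"hand": 0, "tx": 30, "ty": 0, "tz": 0, "wx": 0, "wy": 0, "wz": 0}, {"hand": 0, "tx": 0, "ty": 0, "tz": 0, "wx": 0, "wy": 0, "wz": 0}, {"hand": 0, "tx": 0, "ty": 0, "tz": 0, "wx": 0, "wy": 0, "wz": 0}]}}

```text
clock: 2.48
eef_pos: [580.3, -24.7, 230.9]
tcp_rot: [-3.141, 0.001, 1.025]
contact_force: [0.5, 0.5, -0.6]
opening: -0.001
grasp_force: 0.0
```

Run:
```python
from h import *
d=grab('wrist','w0')
from rig import r
s=r.sense();print(s['eef_pos'],s['tcp_rot'],ray(d,256,192)[0])
cv2.imwrite('pics/w0b.png',cv2.resize(d['image'][:,:,::-1],(800,600)))
```

```text
[580.27206611 -25.09113302 231.02220807] [-3.14101754e+00  6.91937288e-04  1.02432791e+00] [622.43016805  41.90914283 374.32947531]
```

View pics/w0b.png

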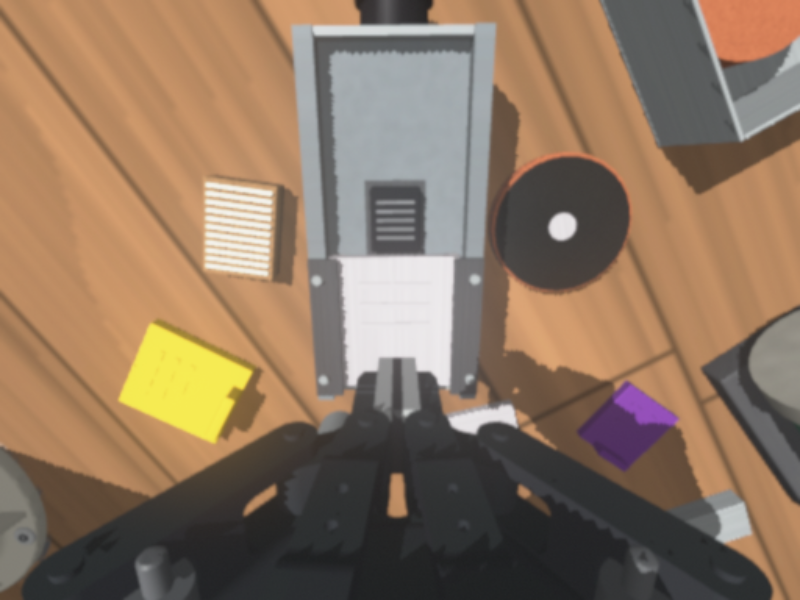

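The wrist view (800x600) shows the tab pad at about columns 371–422, rows 190–247. The lid's rear edge is at row 256, columns 342–453. The unit's rear corners are at (293,25) and (495,25), and the front corners at (319,397) and (477,397).

Run:
```python
from h import *
d=load('w0');k=512/800
f=lambda u,v,z:atz(d,u*k,v*k,z)
for n,p in dict(tab=(396,219,80),tabfront=(397,248,80),lidL=(342,257,84),lidR=(453,257,84),rL=(293,25,86.5),rR=(495,25,86.5),fL=(319,397,90),fR=(477,397,90)).items(): print(n,f(*p).round(1))
m=lambda a,b:(f(*a)+f(*b))/2
R=m((293,25,86.5),(495,25,86.5));F=m((319,397,90),(477,397,90));v=(R-F)[:2];y=np.arctan2(v[1],v[0]);print(y,np.hypot(*v),(R+F)/2)
```

```text
tab [602.4   9.9  80. ]
tabfront [592.6  -7.7  80. ]
lidL [557.1   7.4  84. ]
lidR [622.9 -32.5  84. ]
rL [609.8 138.8  86.5]
rR [711.4  77.1  86.5]
fL [484.2 -72.9  90. ]
fR [ 586.2 -134.8   90. ]
1.0360372120516481 246.12621921580953 [597.90212353   2.06310032  88.25      ]
```

Call:
{"name": "arm_command", "arguments": {"deltas": [{"hand": 0, "tx": 43, "ty": -0.5, "tz": 0, "wx": 0, "wy": 0, "wz": 0}, {"hand": 0, "tx": 0, "ty": 0, "tz": 45, "wx": 0, "wy": 0, "wz": 0}, {"hand": 0, "tx": 0, "ty": 0, "tz": 45, "wx": 0, "wy": 0, "wz": 0}, {"hand": 0, "tx": 0, "ty": 0, "tz": 35, "wx": 0, "wy": 0, "wz": 0}, {"hand": 0, "tx": 0, "ty": 0, "tz": 15, "wx": 0, "wy": 0, "wz": 0}, {"hand": 0, "tx": 0, "ty": 0, "tz": 0, "wx": 0, "wy": 0, "wz": 0}, {"hand": 0, "tx": 0, "ty": 0, "tz": 0, "wx": 0, "wy": 0, "wz": 0}]}}

```text
clock: 3.4
eef_pos: [603.9, 12.4, 92.8]
tcp_rot: [3.14, -0.001, 1.024]
contact_force: [0.1, 0.1, 0.5]
opening: -0.002
grasp_force: 0.0
```

Call:
{"name": "arm_command", "arguments": {"deltas": [{"hand": 0, "tx": -1, "ty": -1.5, "tz": 6, "wx": 0, "wy": 0, "wz": 0}, {"hand": 0, "tx": 0, "ty": 0, "tz": 4, "wx": 0, "wy": 0, "wz": 0}, {"hand": 0, "tx": 0, "ty": 0, "tz": 3, "wx": 0, "wy": 0, "wz": 0}, {"hand": 0, "tx": 0, "ty": 0, "tz": 3, "wx": 0, "wy": 0, "wz": 0}, {"hand": 0, "tx": 0, "ty": 0, "tz": 2, "wx": 0, "wy": 0, "wz": 0}, {"hand": 0, "tx": 0, "ty": 0, "tz": 2, "wx": 0, "wy": 0, "wz": 0}, {"hand": 0, "tx": 0, "ty": 0, "tz": 0, "wx": 0, "wy": 0, "wz": 0}]}}

```text
clock: 4.28
eef_pos: [601.0, 12.7, 71.0]
tcp_rot: [-3.142, -0.0, 1.025]
contact_force: [-0.5, 1.3, 1.3]
opening: 0.001
grasp_force: 0.6
```

Call:
{"name": "arm_command", "arguments": {"deltas": [{"hand": 0, "tx": 0, "ty": 0, "tz": 1, "wx": 0, "wy": 0, "wz": 0}, {"hand": 0, "tx": 0, "ty": 0, "tz": 0.5, "wx": 0, "wy": 0, "wz": 0}, {"hand": 0, "tx": 0, "ty": 0, "tz": 0, "wx": 0, "wy": 0, "wz": 0}, {"hand": 0, "tx": 0, "ty": 0, "tz": 0, "wx": 0, "wy": 0, "wz": 0}]}}

```text
clock: 4.78
eef_pos: [601.1, 12.7, 70.1]
tcp_rot: [3.142, -0.0, 1.025]
contact_force: [-3.0, -0.2, 7.4]
opening: -0.001
grasp_force: 3.6
```

Call:
{"name": "arm_command", "arguments": {"deltas": [{"hand": 0, "tx": 0, "ty": 0, "tz": -20, "wx": 0, "wy": 0, "wz": 0}, {"hand": 0, "tx": 0, "ty": 0, "tz": -50, "wx": 0, "wy": 0, "wz": 0}, {"hand": 0, "tx": 0, "ty": 0, "tz": -10, "wx": 0, "wy": 0, "wz": 0}, {"hand": 0, "tx": -55, "ty": 0.5, "tz": 0, "wx": 0, "wy": 0, "wz": 0}, {"hand": 0, "tx": -55, "ty": 0.5, "tz": 0, "wx": 0, "wy": 0, "wz": 0}, {"hand": 0, "tx": -50, "ty": 0.5, "tz": 0, "wx": 0, "wy": 0, "wz": 0}, {"hand": 0, "tx": 0, "ty": 0, "tz": 0, "wx": 0, "wy": 0, "wz": 0}, {"hand": 0, "tx": 0, "ty": 0, "tz": 0, "wx": 0, "wy": 0, "wz": 0}]}}

```text
clock: 5.78
eef_pos: [519.4, -124.8, 149.4]
tcp_rot: [-3.141, -0.0, 1.024]
contact_force: [0.1, 0.4, -0.0]
opening: 0.001
grasp_force: 0.0
```

Run:
```python
from h import *
d=grab('wrist','w1');t=grab('top','t1')
from rig import r
s=r.sense();print(s['eef_pos'],s['tcp_rot'])
cv2.imwrite('pics/w1b.png',cv2.resize(d['image'][:,:,::-1],(800,600)))
```

```text
[ 519.8367101  -124.12764981  149.54820187] [ 3.14158360e+00 -2.44898628e-04  1.02557172e+00]
```

View pics/w1b.png

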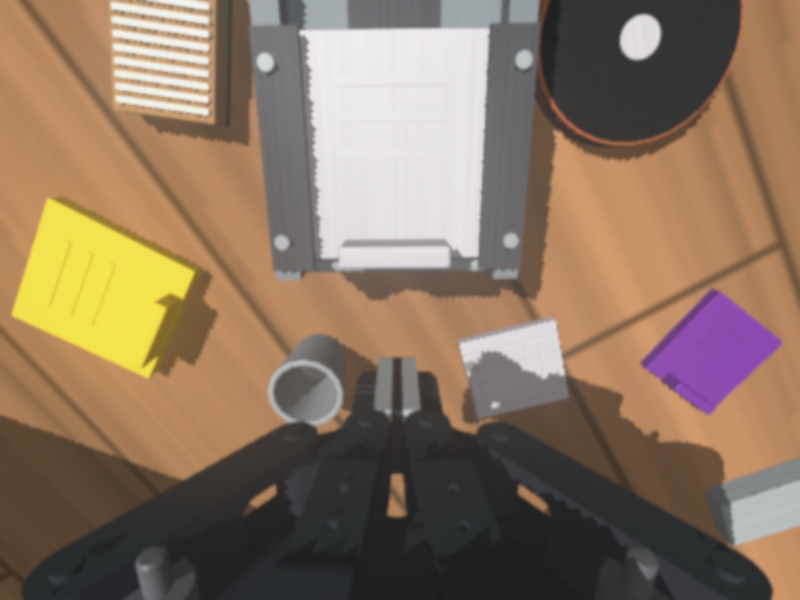

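The bar is at columns 340–450, with its front top edge at row 267. The fingertips are at (397,360), nearly centred on the bar and clear in front of it. The pot at (307,393) is to one side.

Run:
```python
from h import *
d=load('w1');k=.64
a=atz(d,340*k,267*k,106);b=atz(d,450*k,267*k,106);m=(a+b)/2
e=m-[519.8,-124.1,149.5];y=1.028
print(a,b,m,'tx',e[0]*np.cos(y)+e[1]*np.sin(y),'ty',e[0]*np.sin(y)-e[1]*np.cos(y),'len',np.hypot(*(a-b)[:2]), 'yaw',np.arctan2(*(a-b)[1::-1])-np.pi/2)
print(proj(d,np.array([519.8,-124.1,149.5]))/k)
```

```text
[516.32392643 -83.733297   106.        ] [ 558.56663484 -109.4356548   106.        ] [537.44528063 -96.5844759  106.        ] tx 32.675012183391985 ty 0.8964227295340912 len 49.44752380961987 yaw 1.0241905155035829
[392.67438065 379.06946625]
```

Call:
{"name": "arm_command", "arguments": {"deltas": [{"hand": 0, "tx": 0, "ty": 1, "tz": 30, "wx": 0, "wy": 0, "wz": 0}, {"hand": 0, "tx": 0, "ty": 0, "tz": 18, "wx": 0, "wy": 0, "wz": 0}, {"hand": 0, "tx": 0, "ty": 0, "tz": 6, "wx": 0, "wy": 0, "wz": 0}, {"hand": 0, "tx": 10, "ty": 0, "tz": 0, "wx": 0, "wy": 0, "wz": 0}, {"hand": 0, "tx": 6, "ty": 0, "tz": 0, "wx": 0, "wy": 0, "wz": 0}, {"hand": 0, "tx": 6, "ty": 0, "tz": 0, "wx": 0, "wy": 0, "wz": 0}, {"hand": 0, "tx": 6, "ty": 0, "tz": 0, "wx": 0, "wy": 0, "wz": 0}, {"hand": 0, "tx": 6, "ty": 0, "tz": 0, "wx": 0, "wy": 0, "wz": 0}]}}

```text
clock: 6.88
eef_pos: [538.0, -96.2, 96.1]
tcp_rot: [3.141, 0.0, 1.025]
contact_force: [-0.4, -2.4, 1.7]
opening: -0.0
grasp_force: 1.1
```

Call:
{"name": "arm_command", "arguments": {"deltas": [{"hand": 0, "tx": 8, "ty": 0, "tz": 0, "wx": 0, "wy": 0, "wz": 0}, {"hand": 0, "tx": 10, "ty": 0, "tz": 0, "wx": 0, "wy": 0, "wz": 0}, {"hand": 0, "tx": 10, "ty": 0, "tz": 0, "wx": 0, "wy": 0, "wz": 0}, {"hand": 0, "tx": 10, "ty": 0, "tz": 0, "wx": 0, "wy": 0, "wz": 0}, {"hand": 0, "tx": 10, "ty": 0, "tz": 0, "wx": 0, "wy": 0, "wz": 0}, {"hand": 0, "tx": 10, "ty": 0, "tz": 0, "wx": 0, "wy": 0, "wz": 0}, {"hand": 0, "tx": 10, "ty": 0, "tz": 0, "wx": 0, "wy": 0, "wz": 0}, {"hand": 0, "tx": 0, "ty": 0, "tz": 0, "wx": 0, "wy": 0, "wz": 0}]}}

```text
clock: 7.88
eef_pos: [573.6, -37.4, 95.7]
tcp_rot: [3.141, -0.001, 1.025]
contact_force: [-0.2, -0.2, 0.1]
opening: 0.002
grasp_force: 0.0
```

Run:
```python
from h import *
d=grab('wrist','w2')
from rig import r
s=r.sense();print(s['eef_pos'],s['contact_force'])
cv2.imwrite('pics/w2b.png',cv2.resize(d['image'][:,:,::-1],(800,600)))
```

```text
[573.30219899 -37.71276177  95.66993554] [ 0.00433848 -0.34230771  0.40038736]
```

View pics/w2b.png

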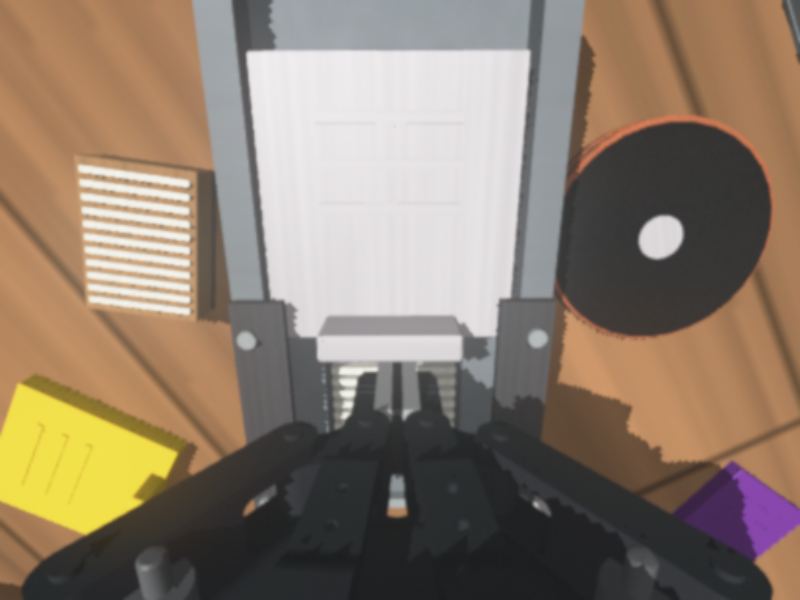

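The lid has slid over the tab and runs straight. The bar is at row 348, still a little under the lips (their ends are at row 300), so it needs about 42 mm more.

Call:
{"name": "arm_command", "arguments": {"deltas": [{"hand": 0, "tx": 7, "ty": 0, "tz": 0, "wx": 0, "wy": 0, "wz": 0}, {"hand": 0, "tx": 9, "ty": 0, "tz": 0, "wx": 0, "wy": 0, "wz": 0}, {"hand": 0, "tx": 9, "ty": 0, "tz": 0, "wx": 0, "wy": 0, "wz": 0}, {"hand": 0, "tx": 8, "ty": 0, "tz": 0, "wx": 0, "wy": 0, "wz": 0}, {"hand": 0, "tx": 6, "ty": 0, "tz": 0, "wx": 0, "wy": 0, "wz": 0}, {"hand": 0, "tx": 3, "ty": 0, "tz": 0, "wx": 0, "wy": 0, "wz": 0}, {"hand": 0, "tx": 0, "ty": 0, "tz": 0, "wx": 0, "wy": 0, "wz": 0}]}}

```text
clock: 8.8
eef_pos: [595.1, -2.2, 95.8]
tcp_rot: [3.141, -0.0, 1.025]
contact_force: [0.1, -0.0, -0.0]
opening: -0.006
grasp_force: 0.0
```

Call:
{"name": "arm_command", "arguments": {"deltas": [{"hand": 0, "tx": -10, "ty": 0, "tz": 0, "wx": 0, "wy": 0, "wz": 0}, {"hand": 0, "tx": -15, "ty": 0, "tz": 0, "wx": 0, "wy": 0, "wz": 0}, {"hand": 0, "tx": -5, "ty": 0, "tz": -40, "wx": 0, "wy": 0, "wz": 0}, {"hand": 0, "tx": 0, "ty": 0, "tz": -50, "wx": 0, "wy": 0, "wz": 0}, {"hand": 0, "tx": 0, "ty": 0, "tz": 0, "wx": 0, "wy": 0, "wz": 0}, {"hand": 0, "tx": 0, "ty": 0, "tz": 0, "wx": 0, "wy": 0, "wz": 0}]}}

```text
clock: 9.55
eef_pos: [578.6, -28.7, 185.6]
tcp_rot: [-3.141, 0.0, 1.024]
contact_force: [-0.6, 0.9, -0.2]
opening: 0.0
grasp_force: 0.0
```

Run:
```python
from h import *
d=grab('wrist','w3')
from rig import r
s=r.sense();print(s['eef_pos'],s['contact_force'],s['clock'])
cv2.imwrite('pics/w3b.png',cv2.resize(d['image'][:,:,::-1],(800,600)))
```

```text
[578.2243777  -28.50114055 184.84885111] [-0.7622736  -0.07445509 -0.1074204 ] 9.6
```

View pics/w3b.png

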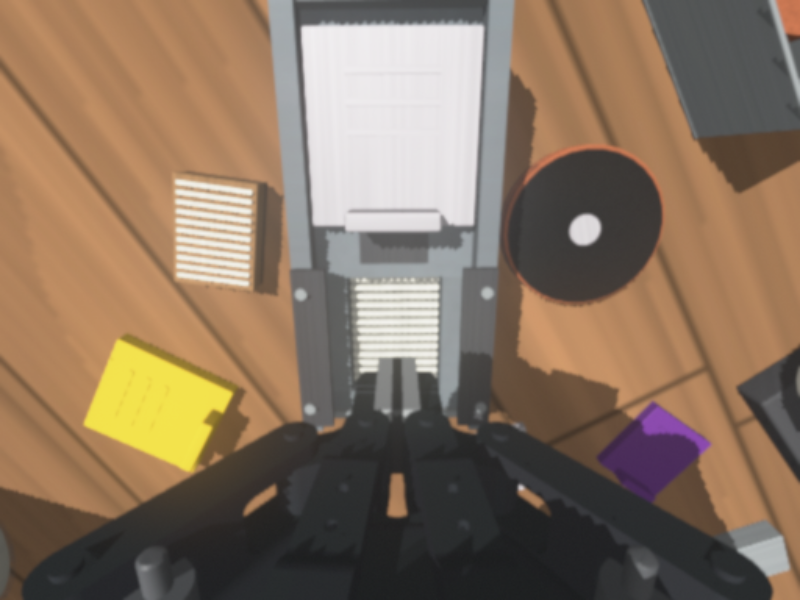

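The lid lies flat and straight on the rear deck, clear of the lips. Its bar's front edge is at row 231 and the lip ends are at row 268. The bystanders in this view look undisturbed.

Run:
```python
from h import *
d=load('w3');k=.64
a=atz(d,346*k,231*k,106);b=atz(d,441*k,231*k,106);m=(a+b)/2
e=m[:2]-[596,1];y=1.028
x=e@[np.cos(y),np.sin(y)]+50
print('lid x',x,'y',e@[-np.sin(y),np.cos(y)],'width',np.hypot(*(a-b)[:2]))
if 42<x<70:
    from rig import r; print(r.sign_off())
```

```text
lid x 59.61816859577814 y -0.4333137472358201 width 49.64883844745466
the job is handed in; nothing more can be done
None
```

I pressed the snap tab fully in and slid the lid out from under the lips; it lies flat on the rear deck at about x = +60 mm of the unit. The job is handed in at about 9.6 s, with no verdict returned, and the bystanders I could see in the last picture looked undisturbed.

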